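Fit the tall adapter to the torque tester's square drive

ROBOT

A 6-joint arm with a two-finger parallel gripper is mounted at the origin on the work surface. World frame = base frame: x ahead of the robot, y to its left, z up, the work surface at z = 0. Lengths are in m, angles in rad, forces in N, time in s.
With the tool pointing down it reaches from about 0.3 to 0.775 m from the base axis. Payload 14.6 kg.
Tool frame: the origin (TCP) lies at the very end of the fingers, on their centre line; the grasp point (between the pads) lies 19 mm behind it; z points along the fingers, y is the line along which they close (so a half turn about z gives the same grasp; the last joint's range is limited). The gripper opens to 85 mm and grips with 20 to 120 N. Pads are 22 mm wide; open, the fingers measure 114 mm over their backs; the gripper's body (76 mm by 85 mm) begins 54 mm behind the grasp point. The pads swing forward as they close: fully open they stand 13 mm farther back than shut.
Start: joints at [1.088, 0.3, 1.521, -0, 1.321, -0.067], TCP at [0.222, 0.503, 0.231] pointing down, gripper open.
Joint ranges: [-3.03, 3.03], [-0.79, 2.21], [0.23, 2.52], [-1.04, 4.18], [0, 3.07], [-2.55, 2.55]. Speed limits (rad/s): [2.22, 2.22, 2.57, 3.14, 3.14, 3.14].

INTERFACE

Orientations are given as a unit quaternion [x, y, z, w].
In Python, from plant import env gives the robot as it stands. The module is installed in compiled form; this text tells all that it offers.
- The arm moves only by the tool step_arm, never from a script. Its argument "rows" is a list of rows, each an object of numbers: "dx", "dy", "dz": the shift along the tool's x, y, z scaled (see below); "rx", "ry", "rz": the turn, a rotation vector about the tool's x, y, z scaled (see below). A call has exactly 5 rows; each row shifts and turns the commanded pose from where the row before left it, along the tool's axes as they then stand; what a row does not reach is not made up. The controller multiplies each number of a shift by 5 cm and each number of a turn by 6 degrees. A row lasts 1/10 s, in which the tool goes at most 50 mm and 8.59 degrees, less where a joint would pass 70% of its speed; a pose out of reach is approached as far as the arm can. A call with a number of a shift or a turn outside -1 to 1 is refused whole. A call with a gripper value outside its range is refused whole. "grip" is the closure, from 0 (fully open) to 1 (shut), set as the call begins (left out, the last holds). The fingers move at their own pace and stop on an object; the grip force is fixed at half the most. Time passes only in rows, so rows that do not move let the fingers close, or fill a call up. It gives the time, the measured TCP pose, the force, the opening and the grip force at its end, in the units of the state.
- env.get_obs(): the state, without advancing time (a new reading comes with each control period).
- env.camera(name): name is "scene" or "top"; returns (picture, depth): 420x560x3 uint8, blue, green, red; 420x560 float32, m along the optical axis (not along the pixel's ray), 0 where there is no reading.
- env.camera_model(name): a dict with "mtx" (3x3 intrinsics, pixels), "R" (3x3) and "t" (3): a world point X has camera coordinates R X + t. Camera axes: x right, y down, z forward; pixel columns grow to the right and rows downward; lengths in m; the calibration is good to about 2 mm. A picture is of the moment at which its call begins. camera_model takes no time and is no camera call.
- env.close_job(): hands the job in; it is judged then, once.
The state is a dict: "clock": time; "qpos": joint angles; "qd": joint speeds; "joint_torque": joint torques, N m; "position": TCP position; "orientation": TCP orientation; "wrist_force": force on the tool from outside, world axes, zero at the start; "wrist_torque": the same for the moment, N m; "grip_width": finger opening in m; "grip_force": force on a finger pad.
Only numpy, scipy, OpenCV 4.12 (cv2) and the standard library are available. Lean on these libraries where they do the work, as an engineer would, in place of code of your own. Each camera call takes 0.05 s, during which the arm holds its last target. There are 200 camera calls.

TASK

The electric screwdriver is about to be checked on the torque tester. Pick up the tall adapter, the tallest of the three square metal adapters on the bench, set it upright over the tester's square drive and push it down until the spring ball clicks and it sits fully home, then let go and leave it standing there.

Things in the scene. Friction and masses are not known exactly. Their poses are not given: they have to be found in the camera images.
- tall_adapter_mid (a point): Centre of the tall adapter, half-way up. A plain aluminium block, 40 x 40 mm and 75 mm high including the dark screw head on top (20 mm wide, top 9 mm), 0.2 kg, loose, upright, gripped across two flats. x, y: square to its flats; z: up. Bystanders: a short adapter (40 x 40, 50 mm high) and a wide one (56 x 56, 50 mm high).
- tall_adapter_mouth (a point): Centre of the tall adapter's underside, 37.5 mm below its centre; axes as the centre's. Here opens its square socket, parallel to the flats: 21 mm wide, 43 mm deep, mouth flared to 31 mm over the lowest 6 mm. Each of the four walls has a dimple, so any quarter turn fits.
- drive (a point): Foot of the torque tester's upright square drive, on its axis, level with the dark round flange (68 mm across) on which the adapter's underside rests when home. Fixed steel stub 19 x 19 mm, 40 mm high, top 7 mm tapering to 13 mm. x, y: square to its faces; z: up. The flange is 5 mm above the flat top of a fixed grey case, 170 x 200 mm, 55 mm high.
- spring_ball (a joint): Steel spring ball, 10 mm, in one face of the drive, 15 mm above the flange. 0: fully out (4 mm proud); up to 0.0045 m: pressed in. The adapter coming down meets it about 13 mm before home and presses it in 1 to 3 mm; its weight is not enough, it takes a push of roughly 5 to 12 N. At home the ball springs out into the dimple and holds the adapter down.
There are look-alikes about, which are no part of the job. Leave any green or red look-alike of the part that bears tall_adapter_mid alone.

How it is judged:
On the way:
1. the gripper brings the tall adapter down over the drive, upright (its mouth below the drive's top, not yet home, the fingers touching it) (contact force between tall_adapter and the fingers above 0.5 N and horizontal distance between tall_adapter_mid and drive below 0.01 m and z of tall_adapter_mid in the frame of drive between 0.0415 and 0.076 m and angle between tall_adapter_mid's own z axis and vertical below 0.2 rad), for 0.05 s.
At the end, for the whole second after the job is handed in: The tall adapter stands on the square drive, released and at rest: its centre within 6 mm of the drive's axis, its underside within 2 mm of the flange, upright within 0.1 rad, and the spring ball out in the dimple (pressed in by less than 1 mm) (z of tall_adapter_mid in the frame of drive between 0.033 and 0.0395 m and horizontal distance between tall_adapter_mid and drive below 0.006 m and angle between tall_adapter_mid's own z axis and vertical below 0.1 rad and value of joint spring_ball below 0.001 m and linear speed of tall_adapter below 0.02 m/s); the robot touches nothing.
It also fails if it takes over 38 s, if anything falls off the work surface, if the arm or the gripper's body presses on something with over 40 N, if the wrist force passes 120 N, or if a joint passes its speed limit or range.

## Working session

There is one attempt and no reset: what is moved stays moved. The work goes in short steps, Python scripts to look and compute and a tool call to move; the robot and the scene stay as the last step left them, time stands still between calls to the robot, and variables do not carry over. Pictures are saved under pics/ and viewed, at most 10 in all, crops included, and the job is handed in when it is done.

Besides the shell and the picture viewer there is one more tool, called after "Call:" by a JSON object that holds its "name" and its "arguments". step_arm: Moves the arm, as the interface text tells. Its arguments: {"type":"object","properties":{"rows":{"type":"array","items":{"type":"object","properties":{"dx":{"type":"number"},"dy":{"type":"number"},"dz":{"type":"number"},"rx":{"type":"number"},"ry":{"type":"number"},"rz":{"type":"number"}}}},"grip":{"type":"number"}},"required":["rows"]}

```bash
mkdir -p pics; cat > h.py <<'E'
import numpy as np,cv2
from plant import env
def shot(n):
    im,d=env.camera(n); m=env.camera_model(n); return im,d,m
def pts(d,m):
    v,u=np.indices(d.shape); K=np.array(m["mtx"]);R=np.array(m["R"]);t=np.array(m["t"])
    c=np.stack([(u-K[0,2])/K[0,0]*d,(v-K[1,2])/K[1,1]*d,d],-1)
    return (c-t)@R   # R^T(c-t)
E
python3 - <<'E'
from h import *
for n in("top","scene"):
    im,d,m=shot(n); cv2.imwrite(f"pics/{n}0.png",im); np.savez(f"{n}0.npz",im=im,P=pts(d,m),d=d)
    print(n,np.array(m["mtx"]).round(1).tolist(),np.array(m["R"]).round(3).tolist(),np.array(m["t"]).round(3))
print(env.get_obs())
E
```

```text
top [[540.2, 0.0, 279.2], [0.0, 540.2, 209.1], [0.0, 0.0, 1.0]] [[-0.023, -1.0, -0.011], [-0.996, 0.024, -0.083], [0.084, 0.009, -0.996]] [0.039 0.557 1.129]
scene [[471.2, 0.0, 282.6], [0.0, 471.2, 209.2], [0.0, 0.0, 1.0]] [[-0.729, 0.684, -0.018], [0.555, 0.576, -0.599], [-0.399, -0.447, -0.8]] [ 0.37  -0.277  1.188]
{'clock': 0.1, 'qpos': array([ 1.08840406e+00,  3.00451275e-01,  1.52155843e+00, -3.49426755e-05,
        1.32074402e+00, -6.66408390e-02]), 'qd': array([ 0.00017014, -0.00116019, -0.0020878 ,  0.00019214, -0.00119739,
       -0.00017861]), 'joint_torque': array([-4.38006173e-04, -5.44384146e+01, -3.62366474e+01, -1.00011930e-04,
        3.13316348e-03, -1.74131958e-05]), 'position': array([0.22205379, 0.50292421, 0.23074179]), 'orientation': array([ 2.06377537e-01,  9.78472266e-01, -5.63385055e-04, -1.41080442e-04]), 'wrist_force': array([-0.73560739,  0.64903581, -0.28815694]), 'wrist_torque': array([-0.00737913,  0.04306142,  0.01869183]), 'grip_force': 0.0, 'grip_width': 0.08515746459027697}
```

View pics/top0.png

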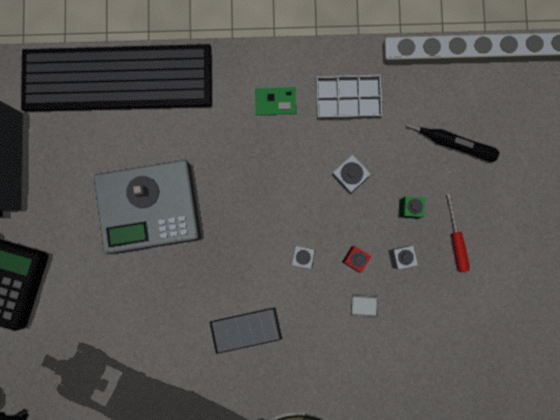

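View pics/scene0.png

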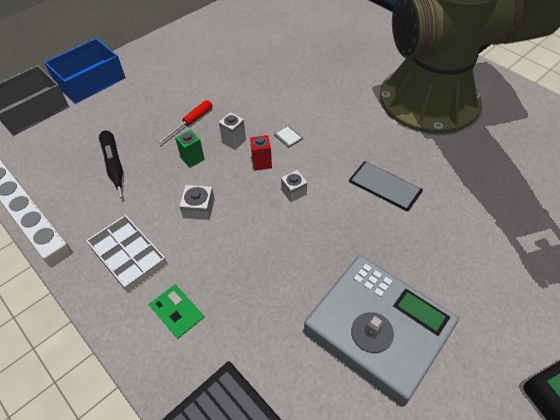

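The top view shows bare-metal candidates at (404,257), (303,257) and (351,173, wide). The look-alikes are red (358,259) and green (413,207). The drive is at (140,190). In the scene view the metal block at (232,128) looks the tallest, which matches top (404,257). I'll check by depth and in a crop.

```bash
cat >> h.py <<'E'
def rect(P,ok):
    p=P[ok][:,:2]; c,s,a=cv2.minAreaRect((p*1000).astype(np.float32)); return np.round(c,1),np.round(s,1),round(a,1)
E
python3 - <<'E'
from h import *
Z=np.load("top0.npz");P=Z["P"];im=Z["im"]
for n,(u,v) in dict(A=(404,257),B=(303,257),wide=(351,173)).items():
    w=np.zeros(P.shape[:2],bool); w[v-22:v+22,u-22:u+22]=1
    z=P[...,2]; zz=z[w&(z>.02)]; h=np.percentile(zz,90)
    print(n,"top z",h.round(4),np.percentile(zz,[50,99]).round(4))
    hs=im.max(2); 
    for lo,hi in((h-.015,h+.005),(.015,1)):
        ok=w&(z>lo)&(z<hi); print("  rect",rect(P,ok),ok.sum(),P[ok].mean(0).round(4))
    # rays onto top plane via bright contour
u,v=140,190; z=P[...,2]
w=np.zeros(z.shape,bool); w[v-30:v+30,u-30:u+30]=1
for lo in (.07,.085,.094):
    ok=w&(z>lo); print("drive",lo,ok.sum(),rect(P,ok),P[ok].mean(0).round(4),z[ok].max())
c=w&(abs(z-.06)<.002)&(im.max(2)<90); print("flange",rect(P,c),c.sum())
w[:]=0; w[150:260,85:210]=1
print("case",rect(P,w&(abs(z-.055)<.004)), np.median(z[w&(z>.04)]))
a=cv2.resize(im[225:285,370:440],None,fx=5,fy=5,interpolation=cv2.INTER_CUBIC); b=cv2.resize(im[160:220,105:175],None,fx=5,fy=5,interpolation=cv2.INTER_CUBIC)
S=cv2.imread("pics/scene0.png"); c=cv2.resize(S[100:160,200:270],None,fx=5,fy=5,interpolation=cv2.INTER_CUBIC);e=cv2.resize(S[295:355,340:410],None,fx=5,fy=5,interpolation=cv2.INTER_CUBIC)
cv2.imwrite("pics/crop1.png",np.vstack([np.hstack([a,b]),np.hstack([c,e])])[:600])
E
```

```text
A top z 0.0741 [0.0661 0.2225]
  rect (array([ 449. , -229.1]), array([40. , 40.7]), 10.7) 404 [ 0.4489 -0.2282  0.0673]
  rect (array([ 448.9, -228.7]), array([40.2, 41.3]), 10.3) 494 [ 0.4488 -0.2253  0.0621]
B top z 0.0492 [0.042  0.0529]
  rect (array([453.8, -21.5]), array([39.9, 40.6]), 77.4) 373 [ 0.4536 -0.0214  0.0426]
  rect (array([453.8, -21.5]), array([39.9, 40.6]), 77.3) 377 [ 0.4536 -0.0213  0.0426]
wide top z 0.0457 [0.0415 0.0525]
  rect (array([ 627.6, -128.8]), array([56.1, 57.6]), 40.8) 701 [ 0.6271 -0.1283  0.0417]
  rect (array([ 627.6, -128.8]), array([56.1, 57.6]), 40.8) 756 [ 0.6264 -0.1274  0.0412]
drive 0.07 146 (array([536.6, 164.7]), array([333.3,  25.2]), 67.3) [0.5793 0.2708 0.2258] 1.1723208620995635
drive 0.085 118 (array([536.6, 164.7]), array([333.3,  24.8]), 67.3) [0.5756 0.263  0.2608] 1.1723208620995635
drive 0.094 97 (array([536.2, 164.8]), array([333.3,  23.8]), 67.3) [0.5714 0.2543 0.2977] 1.1723208620995635
flange (array([596.6, 309.2]), array([66.6, 66.7]), 62.1) 462
case (array([567.1, 304.4]), array([168.9, 199.7]), 8.1) 0.055055611566209035
```

View pics/crop1.png

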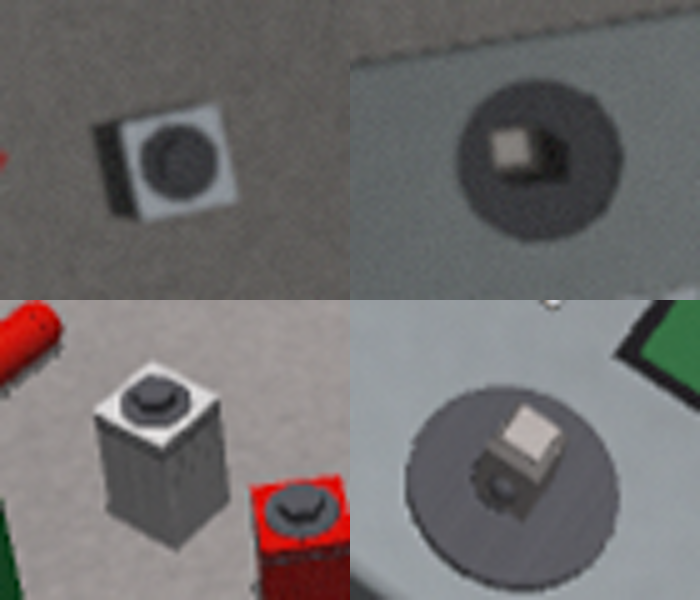

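The crop confirms it: top (404,257) is the tall bare block, 75 mm high, at about (0.449, -0.229), with flats turned about 10.5°. The drive stub sits on the round flange with its ball face visible in the scene view. Next I'll refine the drive's axis and yaw.

```bash
python3 - <<'E'
from h import *
def plane(m,u,v,z):
    K=np.array(m["mtx"]);R=np.array(m["R"]);t=np.array(m["t"])
    d=np.linalg.solve(K@R,np.array([u,v,1.])); o=-R.T@t; return (o+d*(z-o[2])/d[2])[:2]
for n,(u,v) in dict(top=(140,190),scene=(375,325)).items():
    Z=np.load(n+"0.npz");P=Z["P"];im=Z["im"];z=P[...,2];m=env.camera_model(n)
    w=np.zeros(z.shape,bool); w[v-30:v+30,u-30:u+30]=1
    for lo in (.068,.093,.0975):
        ok=w&(z>lo)&(z<.12); print(n,lo,ok.sum(),rect(P,ok),P[ok].mean(0).round(4))
    # bright top face in image, rays to z=.1
    s=8; c=cv2.resize(im[v-30:v+30,u-30:u+30],None,fx=s,fy=s,interpolation=cv2.INTER_CUBIC)
    g=c.min(2); th={"top":125,"scene":180}[n]
    yy,xx=np.indices(g.shape)
    near=(abs(xx-240)<130)&(abs(yy-240)<130)
    print(" gmax",g[near].max())
    for th in (g[near].max()*np.array([.7,.8])):
        B=((g>th)&near).astype(np.uint8); cs,_=cv2.findContours(B,0,2); k=max(cs,key=cv2.contourArea)[:,0]
        q=np.array([plane(m,(x+.5)/s-.5+u-30,(y+.5)/s-.5+v-30,.1) for x,y in k])
        print(" th",int(th),cv2.contourArea(k)/s/s,np.round(cv2.minAreaRect((q*1000).astype(np.float32)),1) if 0 else cv2.minAreaRect((q*1000).astype(np.float32)))
    c=(np.hypot(P[...,0]-.5966,P[...,1]-.3092)<.045)&(abs(z-.06)<.004)&(im.max(2)<95); 
    k=(P[c][:,:2]*1000).astype(np.float32); print(" flange",cv2.minEnclosingCircle(k),z[c].mean().round(4))
    if n=="scene":
        # tall block from scene, depth
        ok=(np.hypot(P[...,0]-.449,P[...,1]+.229)<.04)&(z>.06)&(z<.069); print(" block",rect(P,ok),ok.sum())
E
```

```text
top 0.068 131 (array([598.4, 308.3]), array([22.4, 18.8]), 7.2) [0.5959 0.3066 0.0921]
top 0.093 83 (array([596.8, 308.6]), array([18.4, 17.6]), 6.5) [0.5966 0.3083 0.0981]
top 0.0975 46 (array([596.6, 309.6]), array([16.4, 16.1]), 0.5) [0.5968 0.3092 0.1001]
 gmax 126
 th 88 216.40625 ((597.0592651367188, 304.5968322753906), (65.3021240234375, 65.06890106201172), 88.60167694091797)
 th 100 33.9140625 ((598.1552734375, 309.84405517578125), (12.271821975708008, 12.479954719543457), 6.769472599029541)
 flange ((598.334228515625, 310.0732116699219), 35.83195495605469) 0.0597
scene 0.068 244 (array([599.5, 310.4]), array([23.5, 19.3]), 8.0) [0.6021 0.3119 0.0908]
scene 0.093 141 (array([599.2, 310.6]), array([17.2, 19.1]), 10.6) [0.5999 0.311  0.0982]
scene 0.0975 91 (array([598.8, 311.1]), array([14.7, 15.8]), 8.3) [0.5989 0.3105 0.0999]
 gmax 186
 th 130 180.15625 ((589.3682250976562, 300.8800354003906), (25.408273696899414, 50.268123626708984), 39.03617477416992)
 th 148 59.7578125 ((596.9788208007812, 309.9020690917969), (12.791072845458984, 12.949667930603027), 7.64621639251709)
 flange ((597.936279296875, 310.57159423828125), 34.29734420776367) 0.0601
 block (array([ 450.4, -228.5]), array([41.5, 43.6]), 9.2) 203
```

Drive: about (0.5975, 0.310), yaw 7.5°, foot at z = 0.060. Block: (0.449, -0.229), yaw 10°. I'll turn the tool so its closing line is at 10°, travel over, and then correct.

Call:
{"name": "step_arm", "arguments": {"rows": [{"rz": 0.94}, {"rz": 0.94}, {"rz": 0.94}, {"rz": 0.94}, {"rz": 0.94}], "grip": 0}}

```text
validation failed for argument at $.ro...
```

Call:
{"name": "step_arm", "arguments": {"rows": [{"rz": 0.94}, {"rz": 0.94}, {"rz": 0.94}, {"rz": 0.94}, {"rz": 0.94}]}}

```text
validation failed for argument at $.ro...
```

Call:
{"name": "step_arm", "arguments": {"rows": [{"dx": -0.95, "dy": 0.12}, {"dx": -0.95, "dy": 0.12}, {"dx": -0.95, "dy": 0.12}, {"dx": -0.95, "dy": 0.12}, {"dx": -0.95, "dy": 0.12}]}}

```text
validation failed for argument at $.ro...
```

Call:
{"name": "step_arm", "arguments": {"rows": [{"dx": -0.95, "dy": 0.12}, {"dx": -0.95, "dy": 0.12}, {"dx": -0.95, "dy": 0.12}, {"dx": -0.95, "dy": 0.12}, {"dx": -0.95, "dy": 0.12}]}}

```text
validation failed for argument at $.ro...
```

Call:
{"name": "step_arm", "arguments": {"rows": [{"dx": -0.95, "dy": 0.12}, {"dx": -0.95, "dy": 0.12}, {"dx": -0.95, "dy": 0.12}, {"dx": -0.95, "dy": 0.12}, {"dx": -0.5, "dy": 0.12}]}}

```text
validation failed for argument at $.ro...
```

```bash
cat >> h.py <<'E'
def go(x,y,z,yaw):
    "print what is left to go, in move units (tool axes)"
    from scipy.spatial.transform import Rotation as Ro
    o=env.get_obs(); R=Ro.from_quat(o["orientation"]).as_matrix(); p=o["position"]
    a=R.T@(np.array([x,y,z])-p)/.05; psi=np.degrees(np.arctan2(R[1,1],R[0,1]))
    e=((psi-yaw+90)%180-90)
    print("t",round(o["clock"],2),"p",p.round(4),"psi",psi.round(2),"tilt",np.degrees(np.arccos(-R[2,2])).round(2),"units dxyz",a.round(3),"rz",(e/6).round(3),"F",o["wrist_force"].round(1),"w",round(o["grip_width"],4),round(o["grip_force"],1))
E
python3 -c "
from h import *
go(.449,-.229,.231,10)"
```

```text
t 0.1 p [0.2221 0.5029 0.2307] psi 66.18 tilt 0.07 units dxyz [-1.0064e+01 -1.1558e+01  8.0000e-03] rz 9.363 F [-0.7  0.6 -0.3] w 0.0852 0.0
```

All the calls were refused, probably because every field in a row is required. I'll send full rows.

Call:
{"name": "step_arm", "arguments": {"rows": [{"dx": 0, "dy": 0, "dz": 0, "rx": 0, "ry": 0, "rz": 0.94}, {"dx": 0, "dy": 0, "dz": 0, "rx": 0, "ry": 0, "rz": 0.94}, {"dx": 0, "dy": 0, "dz": 0, "rx": 0, "ry": 0, "rz": 0.94}, {"dx": 0, "dy": 0, "dz": 0, "rx": 0, "ry": 0, "rz": 0.94}, {"dx": 0, "dy": 0, "dz": 0, "rx": 0, "ry": 0, "rz": 0.94}], "grip": 0}}

```text
clock: 0.6
position: [0.2221, 0.503, 0.2309]
orientation: [0.44, 0.898, -0.0, -0.0]
wrist_force: [0.2, -0.7, -0.3]
grip_width: 0.0855
grip_force: 0.0
```

Call:
{"name": "step_arm", "arguments": {"rows": [{"dx": 0, "dy": 0, "dz": 0, "rx": 0, "ry": 0, "rz": 0.94}, {"dx": 0, "dy": 0, "dz": 0, "rx": 0, "ry": 0, "rz": 0.94}, {"dx": 0, "dy": 0, "dz": 0, "rx": 0, "ry": 0, "rz": 0.94}, {"dx": 0, "dy": 0, "dz": 0, "rx": 0, "ry": 0, "rz": 0.94}, {"dx": 0, "dy": 0, "dz": 0, "rx": 0, "ry": 0, "rz": 0.94}]}}

```text
clock: 1.1
position: [0.2221, 0.503, 0.231]
orientation: [0.646, 0.763, -0.0, 0.0]
wrist_force: [0.5, -0.1, 0.5]
grip_width: 0.0851
grip_force: 0.0
```

Call:
{"name": "step_arm", "arguments": {"rows": [{"dx": -0.95, "dy": 0.12, "dz": 0, "rx": 0, "ry": 0, "rz": 0}, {"dx": -0.95, "dy": 0.12, "dz": 0, "rx": 0, "ry": 0, "rz": 0}, {"dx": -0.95, "dy": 0.12, "dz": 0, "rx": 0, "ry": 0, "rz": 0}, {"dx": -0.95, "dy": 0.12, "dz": 0, "rx": 0, "ry": 0, "rz": 0}, {"dx": -0.95, "dy": 0.12, "dz": 0, "rx": 0, "ry": 0, "rz": 0}]}}

```text
clock: 1.6
position: [0.292, 0.2724, 0.2311]
orientation: [0.644, 0.765, -0.0, 0.0]
wrist_force: [1.6, 0.2, 0.2]
grip_width: 0.0853
grip_force: 0.0
```

Call:
{"name": "step_arm", "arguments": {"rows": [{"dx": -0.95, "dy": 0.12, "dz": 0, "rx": 0, "ry": 0, "rz": 0}, {"dx": -0.95, "dy": 0.12, "dz": 0, "rx": 0, "ry": 0, "rz": 0}, {"dx": -0.95, "dy": 0.12, "dz": 0, "rx": 0, "ry": 0, "rz": 0}, {"dx": -0.95, "dy": 0.12, "dz": 0, "rx": 0, "ry": 0, "rz": 0}, {"dx": -0.95, "dy": 0.12, "dz": 0, "rx": 0, "ry": 0, "rz": 0}]}}

```text
clock: 2.1
position: [0.3619, 0.0433, 0.2314]
orientation: [0.644, 0.765, 0.0, 0.0]
wrist_force: [0.4, 0.3, 0.2]
grip_width: 0.0851
grip_force: 0.0
```

Call:
{"name": "step_arm", "arguments": {"rows": [{"dx": -0.95, "dy": 0.12, "dz": 0, "rx": 0, "ry": 0, "rz": 0}, {"dx": -0.95, "dy": 0.12, "dz": 0, "rx": 0, "ry": 0, "rz": 0}, {"dx": -0.95, "dy": 0.12, "dz": 0, "rx": 0, "ry": 0, "rz": 0}, {"dx": -0.95, "dy": 0.12, "dz": 0, "rx": 0, "ry": 0, "rz": 0}, {"dx": -0.5, "dy": 0.12, "dz": 0, "rx": 0, "ry": 0, "rz": 0}]}}

```text
clock: 2.6
position: [0.4281, -0.1647, 0.2309]
orientation: [0.645, 0.764, -0.0, -0.0]
wrist_force: [-0.1, 0.5, -0.1]
grip_width: 0.0852
grip_force: 0.0
```

```bash
python3 -c "
from h import *
go(.449,-.229,.12,10)"
```

```text
t 2.6 p [ 0.4281 -0.1647  0.2309] psi 9.64 tilt 0.03 units dxyz [-1.339  0.197  2.218] rz -0.06 F [-0.1  0.5 -0.1] w 0.0852 0.0
```

Call:
{"name": "step_arm", "arguments": {"rows": [{"dx": -0.7, "dy": 0.1, "dz": 0, "rx": 0, "ry": 0, "rz": -0.06}, {"dx": -0.64, "dy": 0.1, "dz": 0, "rx": 0, "ry": 0, "rz": 0}, {"dx": 0, "dy": 0, "dz": 0.7, "rx": 0, "ry": 0, "rz": 0}, {"dx": 0, "dy": 0, "dz": 0.7, "rx": 0, "ry": 0, "rz": 0}, {"dx": 0, "dy": 0, "dz": 0.6, "rx": 0, "ry": 0, "rz": 0}]}}

```text
clock: 3.1
position: [0.4489, -0.2258, 0.1293]
orientation: [0.642, 0.767, -0.0, -0.001]
wrist_force: [0.9, -0.8, 0.3]
grip_width: 0.0854
grip_force: 0.0
```

```bash
python3 - <<'E'
from h import *
go(.449,-.229,.021,10)
im,d,m=shot("scene"); cv2.imwrite("pics/s1.png",cv2.resize(im[20:220,120:400],None,fx=2.5,fy=2.5))
E
```

```text
t 3.1 p [ 0.4489 -0.2258  0.1293] psi 10.11 tilt 0.08 units dxyz [-0.066 -0.007  2.166] rz 0.018 F [ 0.9 -0.8  0.3] w 0.0854 0.0
```

View pics/s1.png

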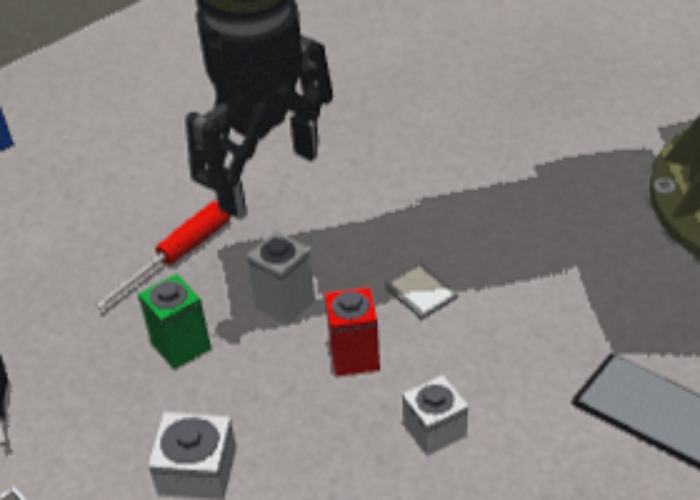

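The open gripper stands above the tall block (crop about (280,275)), with its fingers straddling clear of the green and red blocks. Descending now, then closing.

Call:
{"name": "step_arm", "arguments": {"rows": [{"dx": -0.07, "dy": 0, "dz": 0.3, "rx": 0, "ry": 0, "rz": 0}, {"dx": 0, "dy": 0, "dz": 0.6, "rx": 0, "ry": 0, "rz": 0}, {"dx": 0, "dy": 0, "dz": 0.6, "rx": 0, "ry": 0, "rz": 0}, {"dx": 0, "dy": 0, "dz": 0.4, "rx": 0, "ry": 0, "rz": 0}, {"dx": 0, "dy": 0, "dz": 0.26, "rx": 0, "ry": 0, "rz": 0}]}}

```text
clock: 3.65
position: [0.4498, -0.2291, 0.0224]
orientation: [0.642, 0.767, -0.0, -0.001]
wrist_force: [0.6, -0.5, -0.4]
grip_width: 0.0855
grip_force: 0.0
```

Call:
{"name": "step_arm", "arguments": {"rows": [{"dx": 0, "dy": 0, "dz": 0, "rx": 0, "ry": 0, "rz": 0}, {"dx": 0, "dy": 0, "dz": 0, "rx": 0, "ry": 0, "rz": 0}, {"dx": 0, "dy": 0, "dz": 0, "rx": 0, "ry": 0, "rz": 0}, {"dx": 0, "dy": 0, "dz": 0, "rx": 0, "ry": 0, "rz": 0}, {"dx": 0, "dy": 0, "dz": 0, "rx": 0, "ry": 0, "rz": 0}], "grip": 1}}

```text
clock: 4.15
position: [0.4507, -0.2297, 0.0246]
orientation: [0.642, 0.767, 0.0, 0.001]
wrist_force: [-0.9, 0.4, 7.4]
grip_width: 0.0393
grip_force: 60.6
```

Call:
{"name": "step_arm", "arguments": {"rows": [{"dx": 0, "dy": 0, "dz": 0, "rx": 0, "ry": 0, "rz": 0}, {"dx": 0, "dy": 0, "dz": 0, "rx": 0, "ry": 0, "rz": 0}, {"dx": 0, "dy": 0, "dz": 0, "rx": 0, "ry": 0, "rz": 0}, {"dx": 0, "dy": 0, "dz": 0, "rx": 0, "ry": 0, "rz": 0}, {"dx": 0, "dy": 0, "dz": 0, "rx": 0, "ry": 0, "rz": 0}]}}

```text
clock: 4.65
position: [0.4507, -0.2297, 0.0246]
orientation: [0.642, 0.767, 0.0, 0.001]
wrist_force: [-0.9, 0.8, 6.5]
grip_width: 0.0398
grip_force: 60.6
```

Gripped: width 40 mm, force 60 N. Lifting and crossing to the tester.

Call:
{"name": "step_arm", "arguments": {"rows": [{"dx": 0, "dy": 0, "dz": -0.4, "rx": 0, "ry": 0, "rz": 0}, {"dx": 0, "dy": 0, "dz": -0.8, "rx": 0, "ry": 0, "rz": 0}, {"dx": 0, "dy": 0, "dz": -0.9, "rx": 0, "ry": 0, "rz": 0}, {"dx": 0, "dy": 0, "dz": -0.8, "rx": 0, "ry": 0, "rz": 0}, {"dx": 0, "dy": 0, "dz": -0.5, "rx": 0, "ry": 0, "rz": 0}]}}

```text
clock: 5.15
position: [0.4505, -0.2295, 0.197]
orientation: [0.642, 0.767, 0.0, 0.002]
wrist_force: [-0.9, -0.4, -1.7]
grip_width: 0.0396
grip_force: 60.8
```

Call:
{"name": "step_arm", "arguments": {"rows": [{"dx": 0.35, "dy": 0.17, "dz": 0, "rx": 0, "ry": 0, "rz": 0}, {"dx": 0.7, "dy": 0.33, "dz": 0, "rx": 0, "ry": 0, "rz": 0}, {"dx": 0.8, "dy": 0.37, "dz": 0, "rx": 0, "ry": 0, "rz": 0}, {"dx": 0.8, "dy": 0.37, "dz": 0, "rx": 0, "ry": 0, "rz": 0}, {"dx": 0.8, "dy": 0.37, "dz": 0, "rx": 0, "ry": 0, "rz": 0}]}}

```text
clock: 5.65
position: [0.499, -0.0436, 0.1939]
orientation: [0.642, 0.767, 0.0, 0.0]
wrist_force: [0.8, 0.1, -1.9]
grip_width: 0.0394
grip_force: 60.9
```

Call:
{"name": "step_arm", "arguments": {"rows": [{"dx": 0.8, "dy": 0.38, "dz": 0, "rx": 0, "ry": 0, "rz": 0}, {"dx": 0.8, "dy": 0.38, "dz": 0, "rx": 0, "ry": 0, "rz": 0}, {"dx": 0.8, "dy": 0.38, "dz": 0, "rx": 0, "ry": 0, "rz": 0}, {"dx": 0.8, "dy": 0.38, "dz": 0, "rx": 0, "ry": 0, "rz": 0}, {"dx": 0.8, "dy": 0.38, "dz": 0, "rx": 0, "ry": 0, "rz": 0}]}}

```text
clock: 6.15
position: [0.5573, 0.1702, 0.1938]
orientation: [0.642, 0.767, 0.0, 0.0]
wrist_force: [0.5, -0.1, -1.4]
grip_width: 0.0396
grip_force: 60.9
```

```bash
python3 -c "
from h import *
go(.5975,.310,.19,7.5)"
```

```text
t 6.15 p [0.5573 0.1702 0.1938] psi 10.14 tilt 0.03 units dxyz [2.611 1.283 0.077] rz 0.441 F [ 0.5 -0.1 -1.4] w 0.0396 60.9
```

Call:
{"name": "step_arm", "arguments": {"rows": [{"dx": 0.8, "dy": 0.38, "dz": 0, "rx": 0, "ry": 0, "rz": 0}, {"dx": 0.8, "dy": 0.38, "dz": 0, "rx": 0, "ry": 0, "rz": 0}, {"dx": 0.6, "dy": 0.3, "dz": 0, "rx": 0, "ry": 0, "rz": 0}, {"dx": 0.35, "dy": 0.2, "dz": 0, "rx": 0, "ry": 0, "rz": 0.44}, {"dx": 0, "dy": 0, "dz": 0, "rx": 0, "ry": 0, "rz": 0}]}}

```text
clock: 6.65
position: [0.5966, 0.3072, 0.193]
orientation: [0.659, 0.752, -0.0, -0.0]
wrist_force: [0.1, -0.4, -0.9]
grip_width: 0.0395
grip_force: 61.0
```

```bash
python3 - <<'E'
from h import *
go(.5975,.310,.15,7.5)
im,d,m=shot("scene");P=pts(d,m)
cv2.imwrite("pics/s2.png",cv2.resize(im[180:380,250:530],None,fx=2.5,fy=2.5,interpolation=cv2.INTER_CUBIC))
np.savez("s2.npz",im=im,P=P)
im,d,m=shot("top"); np.savez("t2.npz",im=im,P=pts(d,m))
E
```

```text
t 6.65 p [0.5966 0.3072 0.193 ] psi 7.56 tilt 0.02 units dxyz [0.053 0.025 0.859] rz 0.01 F [ 0.1 -0.4 -0.9] w 0.0395 61.0
```

View pics/s2.png

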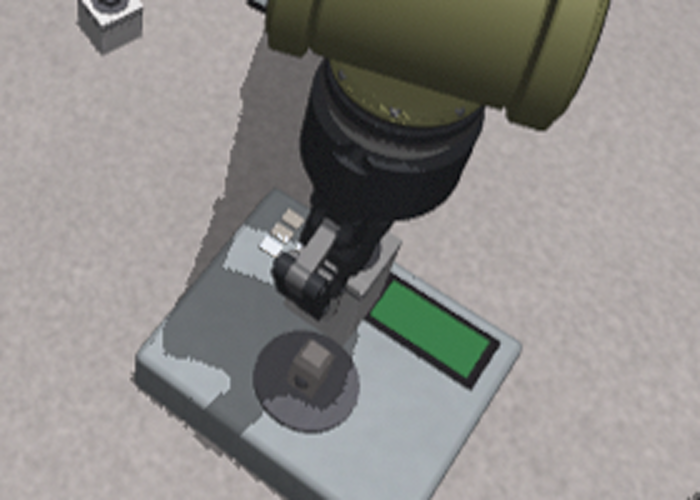

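The block hangs upright in the gripper just above the drive; crop: block at (380,265), drive at (312,370). I'll measure where the block's free face sits in the tool frame.

```bash
python3 - <<'E'
from h import *
Z=np.load("s2.npz");P=Z["P"];im=Z["im"].astype(int)
psi=np.radians(7.56); ey=np.array([np.cos(psi),np.sin(psi)]); ex=np.array([-np.sin(psi),np.cos(psi)])
q=P[...,:2]-np.array([.5966,.3072]); X=q@ex;Y=q@ey;z=P[...,2]
face=(abs(X-.02)<.006)&(abs(Y)<.028)&(z>.165)&(z<.245)
g=im.mean(2)
ok=face&(g>75)
print(face.sum(),ok.sum(),"X",np.percentile(X[ok],[10,50,90]).round(4),"Y",np.percentile(Y[ok],[2,50,98]).round(4),"z",np.percentile(z[ok],[1,99]).round(4))
A=np.c_[Y[ok],z[ok]-.2,np.ones(ok.sum())]; print("fit X~Y,z",np.linalg.lstsq(A,X[ok],rcond=None)[0].round(4))
# underside edge: lowest z and top edge
top=(abs(X)<.03)&(abs(Y)<.03)&(z>.2)&(z<.25)&(g>75); print("top band",top.sum())
# drive in this picture, tool frame
dr=(abs(X)<.03)&(abs(Y)<.03)&(z>.0975)&(z<.105); print("drive",dr.sum(),rect(P,dr),P[dr].mean(0).round(4))
E
```

```text
425 380 X [0.0153 0.0195 0.0212] Y [-0.0195  0.009   0.0201] z [0.1699 0.2364]
fit X~Y,z [-0.0587 -0.0347  0.0197]
top band 340
drive 93 (array([598.8, 310.8]), array([16.8, 15.8]), 6.5) [0.5987 0.3109 0.0999]
```

The block is centred in the gripper to within 0.5 mm and its underside is 24.6 mm below the TCP. Home TCP z is about 0.085. Lowering.

Call:
{"name": "step_arm", "arguments": {"rows": [{"dx": 0.06, "dy": 0.04, "dz": 0.2, "rx": 0, "ry": 0, "rz": 0}, {"dx": 0, "dy": 0, "dz": 0.4, "rx": 0, "ry": 0, "rz": 0}, {"dx": 0, "dy": 0, "dz": 0.4, "rx": 0, "ry": 0, "rz": 0}, {"dx": 0, "dy": 0, "dz": 0.2, "rx": 0, "ry": 0, "rz": 0}, {"dx": 0, "dy": 0, "dz": 0, "rx": 0, "ry": 0, "rz": 0}]}}

```text
clock: 7.25
position: [0.5979, 0.3073, 0.1317]
orientation: [0.66, 0.752, -0.001, -0.001]
wrist_force: [1.0, -0.3, -1.7]
grip_width: 0.0394
grip_force: 61.0
```

Call:
{"name": "step_arm", "arguments": {"rows": [{"dx": 0, "dy": 0, "dz": 0.08, "rx": 0, "ry": 0, "rz": 0}, {"dx": 0, "dy": 0, "dz": 0.08, "rx": 0, "ry": 0, "rz": 0}, {"dx": 0, "dy": 0, "dz": 0.08, "rx": 0, "ry": 0, "rz": 0}, {"dx": 0, "dy": 0, "dz": 0.08, "rx": 0, "ry": 0, "rz": 0}, {"dx": 0, "dy": 0, "dz": 0, "rx": 0, "ry": 0, "rz": 0}]}}

```text
clock: 7.75
position: [0.5982, 0.3081, 0.1167]
orientation: [0.659, 0.752, -0.0, -0.0]
wrist_force: [-0.3, -0.3, -2.5]
grip_width: 0.0394
grip_force: 61.0
```

```bash
python3 -c "
from h import *
go(.598,.3102,.085,7.5)"
```

```text
t 7.75 p [0.5982 0.3081 0.1167] psi 7.5 tilt 0.05 units dxyz [0.043 0.002 0.633] rz -0.0 F [-0.3 -0.3 -2.5] w 0.0394 61.0
```

Call:
{"name": "step_arm", "arguments": {"rows": [{"dx": 0.04, "dy": 0, "dz": 0, "rx": 0, "ry": 0, "rz": 0}, {"dx": 0, "dy": 0, "dz": 0.08, "rx": 0, "ry": 0, "rz": 0}, {"dx": 0, "dy": 0, "dz": 0.08, "rx": 0, "ry": 0, "rz": 0}, {"dx": 0, "dy": 0, "dz": 0.08, "rx": 0, "ry": 0, "rz": 0}, {"dx": 0, "dy": 0, "dz": 0, "rx": 0, "ry": 0, "rz": 0}]}}

```text
clock: 8.25
position: [0.5978, 0.31, 0.1043]
orientation: [0.659, 0.752, -0.001, -0.0]
wrist_force: [-0.2, 0.7, -1.8]
grip_width: 0.0398
grip_force: 61.1
```

No contact force and it is sliding freely over the drive, with 20 mm to go.

Call:
{"name": "step_arm", "arguments": {"rows": [{"dx": 0, "dy": 0, "dz": 0.08, "rx": 0, "ry": 0, "rz": 0}, {"dx": 0, "dy": 0, "dz": 0.08, "rx": 0, "ry": 0, "rz": 0}, {"dx": 0, "dy": 0, "dz": 0.06, "rx": 0, "ry": 0, "rz": 0}, {"dx": 0, "dy": 0, "dz": 0.06, "rx": 0, "ry": 0, "rz": 0}, {"dx": 0, "dy": 0, "dz": 0, "rx": 0, "ry": 0, "rz": 0}]}}

```text
clock: 8.75
position: [0.5991, 0.3101, 0.0911]
orientation: [0.659, 0.752, 0.001, 0.001]
wrist_force: [10.9, 1.9, -6.3]
grip_width: 0.0395
grip_force: 61.2
```

The ball is being pressed in (10.9 N sideways). Pushing on.

Call:
{"name": "step_arm", "arguments": {"rows": [{"dx": 0, "dy": 0, "dz": 0.04, "rx": 0, "ry": 0, "rz": 0}, {"dx": 0, "dy": 0, "dz": 0.04, "rx": 0, "ry": 0, "rz": 0}, {"dx": 0, "dy": 0, "dz": 0.04, "rx": 0, "ry": 0, "rz": 0}, {"dx": 0, "dy": 0, "dz": 0.03, "rx": 0, "ry": 0, "rz": 0}, {"dx": 0, "dy": 0, "dz": 0, "rx": 0, "ry": 0, "rz": 0}]}}

```text
clock: 9.25
position: [0.598, 0.3101, 0.0847]
orientation: [0.659, 0.752, -0.0, -0.0]
wrist_force: [-5.1, -2.9, 8.8]
grip_width: 0.0392
grip_force: 62.9
```

The lateral ball force has dropped and the upward force has risen at z = 0.0847, so it looks home. A small extra push to confirm.

Call:
{"name": "step_arm", "arguments": {"rows": [{"dx": 0, "dy": 0, "dz": 0.02, "rx": 0, "ry": 0, "rz": 0}, {"dx": 0, "dy": 0, "dz": 0.02, "rx": 0, "ry": 0, "rz": 0}, {"dx": 0, "dy": 0, "dz": 0, "rx": 0, "ry": 0, "rz": 0}, {"dx": 0, "dy": 0, "dz": 0, "rx": 0, "ry": 0, "rz": 0}, {"dx": 0, "dy": 0, "dz": 0, "rx": 0, "ry": 0, "rz": 0}]}}

```text
clock: 9.75
position: [0.5981, 0.3102, 0.0846]
orientation: [0.659, 0.752, 0.0, 0.0]
wrist_force: [-13.1, -7.4, 24.6]
grip_width: 0.0394
grip_force: 65.0
```

It has hit a hard stop at home. Relieving the push, opening, then retreating straight up.

Call:
{"name": "step_arm", "arguments": {"rows": [{"dx": 0, "dy": 0, "dz": -0.03, "rx": 0, "ry": 0, "rz": 0}, {"dx": 0, "dy": 0, "dz": 0, "rx": 0, "ry": 0, "rz": 0}, {"dx": 0, "dy": 0, "dz": 0, "rx": 0, "ry": 0, "rz": 0}, {"dx": 0, "dy": 0, "dz": 0, "rx": 0, "ry": 0, "rz": 0}, {"dx": 0, "dy": 0, "dz": 0, "rx": 0, "ry": 0, "rz": 0}], "grip": 0}}

```text
clock: 10.25
position: [0.5981, 0.3101, 0.083]
orientation: [0.659, 0.752, -0.0, -0.0]
wrist_force: [0.2, -0.0, -0.5]
grip_width: 0.0852
grip_force: 0.0
```

Call:
{"name": "step_arm", "arguments": {"rows": [{"dx": 0, "dy": 0, "dz": 0, "rx": 0, "ry": 0, "rz": 0}, {"dx": 0, "dy": 0, "dz": 0, "rx": 0, "ry": 0, "rz": 0}, {"dx": 0, "dy": 0, "dz": 0, "rx": 0, "ry": 0, "rz": 0}, {"dx": 0, "dy": 0, "dz": 0, "rx": 0, "ry": 0, "rz": 0}, {"dx": 0, "dy": 0, "dz": 0, "rx": 0, "ry": 0, "rz": 0}]}}

```text
clock: 10.75
position: [0.5982, 0.3101, 0.0833]
orientation: [0.659, 0.752, 0.0, 0.0]
wrist_force: [-0.2, 0.5, 0.4]
grip_width: 0.0852
grip_force: 0.0
```

Call:
{"name": "step_arm", "arguments": {"rows": [{"dx": 0, "dy": 0, "dz": -0.3, "rx": 0, "ry": 0, "rz": 0}, {"dx": 0, "dy": 0, "dz": -0.6, "rx": 0, "ry": 0, "rz": 0}, {"dx": 0, "dy": 0, "dz": -0.7, "rx": 0, "ry": 0, "rz": 0}, {"dx": 0, "dy": 0, "dz": -0.4, "rx": 0, "ry": 0, "rz": 0}, {"dx": 0, "dy": 0, "dz": 0, "rx": 0, "ry": 0, "rz": 0}]}}

```text
clock: 11.25
position: [0.5992, 0.3106, 0.1883]
orientation: [0.659, 0.752, 0.003, 0.001]
wrist_force: [-0.3, 0.1, -0.5]
grip_width: 0.0852
grip_force: 0.0
```

Call:
{"name": "step_arm", "arguments": {"rows": [{"dx": -0.5, "dy": -0.3, "dz": 0, "rx": 0, "ry": 0, "rz": 0}, {"dx": -0.8, "dy": -0.5, "dz": 0, "rx": 0, "ry": 0, "rz": 0}, {"dx": -0.8, "dy": -0.5, "dz": 0, "rx": 0, "ry": 0, "rz": 0}, {"dx": -0.4, "dy": -0.2, "dz": 0, "rx": 0, "ry": 0, "rz": 0}, {"dx": 0, "dy": 0, "dz": 0, "rx": 0, "ry": 0, "rz": 0}]}}

```text
clock: 11.75
position: [0.5394, 0.1741, 0.1837]
orientation: [0.66, 0.751, -0.0, 0.0]
wrist_force: [-0.9, 0.4, 0.7]
grip_width: 0.0853
grip_force: 0.0
```

```bash
python3 - <<'E'
from h import *
im,d,m=shot("scene");P=pts(d,m);z=P[...,2]
cv2.imwrite("pics/s3.png",cv2.resize(im[180:380,250:530],None,fx=2.5,fy=2.5,interpolation=cv2.INTER_CUBIC))
w=np.hypot(P[...,0]-.598,P[...,1]-.31)<.035
b=w&(z>.12)&(z<.1295); s=w&(z>.1305)&(z<.15)
print("flat top z",np.median(z[b]),rect(P,b),"screw top",np.percentile(z[s],[50,95]),rect(P,s)); go(.598,.31,.2,7.5)
E
```

```text
flat top z 0.12653880799974476 (array([597.2, 311.2]), array([41.9, 40.4]), 7.9) screw top [0.13498064 0.13674677] (array([596.3, 311.1]), array([20.9, 17.3]), 7.3)
t 11.8 p [0.5399 0.1755 0.1837] psi 7.4 tilt 0.01 units dxyz [ 2.518  1.498 -0.326] rz -0.017 F [-0.3  0.1  1.2] w 0.0853 0.0
```

View pics/s3.png

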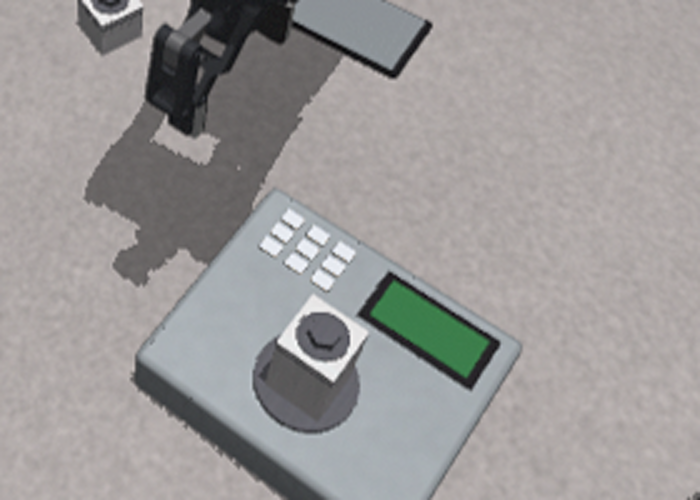

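The adapter stands upright on the flange (crop (320,350)). Its screw top is at z = 0.135, which is fully home, and the gripper is clear. Handing in.

```bash
python3 -c "
from plant import env
print(env.close_job())"
```

```text
the job is handed in; nothing more can be done
None
```

The tall adapter stands fully home and released on the square drive, with its top at z = 0.135 m as expected for home; the job is handed in, and no verdict was returned.

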